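# Pack the bisque breakfast set into the ware tray

## Task

Pack the terracotta breakfast set into the wooden ware tray so that it can be carried to the glazing room: stand the spouted milk jug in the long bay, the sugar pot in the middle-sized bay and the stemmed egg cup in the short bay, each upright on the tray floor, with the sugar pot closed by the lid that fits it. Bisque ware chips, so set every piece down rather than letting it drop, and leave the mug, the plain beaker, the wide lid and the glaze jar where they are.

Things in the scene. Friction and masses are not known exactly. Their poses are not given: they have to be found in the camera images.
- tray: fixed low wooden tray, open on top, 322 x 116 mm, 30 mm high, at any yaw. Origin: centre of its underside; x along its length. Floor 8 mm thick; walls and dividers 8 mm thick, level with the rim. Three bays in a row, each 100 mm wide (y -50 to 50 mm): long bay 125 mm, centred on x = -90.5 mm; middle-sized bay 90 mm, centred on x = 25 mm; short bay 75 mm, centred on x = 115.5 mm
- jug: terracotta milk jug with beaked spout and loop handle; of the set. Upright, 76 mm high; body 56 mm across from 14 to 58 mm height, narrowing to a 53 mm open rim. Origin: centre of its underside; z up along its axis. Spout at +x, reaching 47 mm from the axis (45 to 78 mm height); handle at -x, reaching 51 mm (24 to 64 mm height): 98 mm long overall. 160 g
- pot: sugar pot of bare terracotta, belongs to the set: round, without handle or spout, the widest open vessel of the ware. Upright, 66 mm high, 64 mm across from 20 to 56 mm height, drawing in to a 58 mm rim with an open mouth 48 mm across. Origin: centre of its underside; z up along its axis. About 170 g.
- lid: the sugar pot's terracotta lid (the smaller of two), right way up: below, a spigot 35 mm across, 6 mm deep, tapered to 30; then a flange 58 mm across (6 to 11 mm height); then a knob up to 33 mm height, 20 mm across at 23 to 30 mm. Origin: centre of its underside; z up along its axis. Seated, the spigot hangs in the mouth, the flange lies on the rim and its origin is 60 mm above the pot's. 50 g
- eggcup: egg cup of bare terracotta, belongs to the set: a small cup on a waisted stem and round foot. Upright, 62 mm high; cup 48 mm across from 42 mm height up to its open rim, stem 20 mm across at 12 to 20 mm height, foot 42 mm across. Origin: centre of its underside; z up along its axis. About 75 g.
- mug: mug of bare terracotta, not of the set: straight-sided, 60 mm across and 74 mm high, loop handle at -x reaching 54 mm from the axis, no spout. To be left alone. Origin: centre of its underside; z up along its axis. 
- beaker: plain beaker of bare terracotta, not of the set: slightly tapered, 40 mm across the foot and 49 mm across the rim, 62 mm high, no stem. To be left alone. Origin: centre of its underside; z up along its axis. 
- wide_lid: wide lid of bare terracotta, belonging to another jar: like the sugar pot's lid but with an 82 mm flange, a 64 mm spigot and a 24 mm knob, 34 mm high; too wide to enter the sugar pot. To be left alone. Origin: centre of its underside; z up along its axis. 
- glaze_jar: closed glaze jar of amber glass with a white cap, 60 mm across, 78 mm high, standing among the ware. To be left alone. Origin: centre of its underside; z up along its axis. 

How it is judged:
By the outcome, as a careful person would: the job done as asked, in the order asked, and still so for the second after the job is handed in, with the robot touching nothing.
It also fails if it takes over 102 s, if anything falls off the work surface, if the arm or the gripper's body presses on something with over 40 N, if the wrist force passes 120 N, or if a joint passes its speed limit or range.

## Robot

A 6-joint arm with a two-finger parallel gripper is mounted at the origin on the work surface. World frame = base frame: x ahead of the robot, y to its left, z up, the work surface at z = 0. Lengths are in mm, angles in degrees, forces in N, time in s.
With the tool pointing down it reaches from about 300 to 850 mm from the base axis. Payload 4.2 kg.
Tool frame: the origin (TCP) lies midway between the tips of the shut fingers; the grasp point (between the pads) lies 19 mm behind it (env.grip_depth is the distance from the TCP to the grasp point, in mm); z points along the fingers, y is the line along which they close (so a half turn about z gives the same grasp; the last joint's range is limited). The gripper opens to 91 mm and grips with 3 to 60 N. Pads are 32 mm wide; open, the fingers measure 118 mm over their backs; the gripper's body (76 mm by 178 mm) begins 60 mm behind the grasp point.
Start: joints at [-73.339, 18.312, 89.639, -0, 72.044, -1.146], TCP at [175.85, -547.467, 213.976] pointing down, gripper open.
Joint ranges: [-177.97, 177.97], [-48.28, 115.42], [12.27, 149.76], [-77.06, 257.06], [2.81, 150.46], [-146.56, 146.56]. Speed limits (degrees/s): [147.25, 147.25, 180, 180, 180, 180].

## Interface

Orientations are given as [roll, pitch, yaw] about the fixed x, y, z axes, in that order (R = Rz(yaw) Ry(pitch) Rx(roll)).
In Python, from workcell import env, eyes gives the robot as it stands.
- The arm moves only by the tool send_rows, never from a script. Its argument "motion" is a list of rows, each a list of 7 numbers: the shift along the world's x, y, z normalised to -1 to 1, where 1 is 0.5 m, then the turn, a rotation vector about the world's x, y, z normalised to -1 to 1, where 1 is 60 degrees, then the opening, from -1 (shut) to 1 (fully open). A call has 1 to 20 rows; each row is the pose to reach, as a shift and turn from the pose commanded when the call began; what a row does not reach only later rows make up. A row lasts 1/8 s, in which the tool goes at most 62.5 mm and 10.7 degrees, less where a joint would pass 70% of its speed; a pose out of reach is approached as far as the arm can. A call with a number of a shift or a turn outside -1 to 1 is refused whole. A call with a gripper value outside its range is refused whole. The fingers move at their own pace and stop on an object; "squeeze" is the grip in N (left out, the last holds). Time passes only in rows, so rows that repeat a pose let the fingers close. It gives the time, the measured TCP pose, the force, the opening and the grip force at its end, in the units of the state.
- env.state(): the state, without advancing time (a new reading comes with each control period).
- eyes.grab_frame(name): name is "scene" or "top" or "wrist"; returns a dict with "pixels" (400x640x3 uint8, red, green, blue), "depth" (400x640 float32, mm along the optical axis (not along the pixel's ray), 0 where there is no reading), "fx", "fy", "cx", "cy" (pixels), "distortion" ([k1, k2, p1, p2, k3] as OpenCV has them; the pictures are not rectified), "R" (3x3) and "t" (3): a world point X has camera coordinates R X + t; the wrist camera has in their place "T_tool_cam" (4x4, takes a point from camera to tool coordinates, whose origin is the TCP and whose axes are the flange's). Camera axes: x right, y down, z forward; pixel columns grow to the right and rows downward; lengths in mm; the calibration is good to about 2 mm. A picture is of the moment at which its call begins: read the wrist's pose just before it.
- env.job_done(): hands the job in; it is judged then, once.
The state is a dict: "time_s": time; "qpos": joint angles; "qvel": joint speeds; "effort": joint torques, N m; "ee_pos": TCP position; "ee_rot": TCP orientation; "force": force on the tool from outside, world axes, zero at the start; "torque": the same for the moment, N m; "gripper_width": finger opening in mm; "gripper_force": force on a finger pad.
Only numpy, scipy, OpenCV 4.12 (cv2) and the standard library are available. Lean on these libraries where they do the work, as an engineer would, in place of code of your own. Each camera call takes 0.05 s, during which the arm holds its last target. There are 200 camera calls.

## Working session

There is one attempt and no reset: what is moved stays moved. The work goes in short steps, Python scripts to look and compute and a tool call to move; the robot and the scene stay as the last step left them, time stands still between calls to the robot, and variables do not carry over. Pictures are saved under pics/ and viewed, at most 14 in all, crops included, and the job is handed in when it is done.

Besides the shell and the picture viewer there is one more tool, called after "Request:" by a JSON object that holds its "method" and its "body". send_rows: Moves the arm, as the interface text tells. Its arguments: {"type":"object","properties":{"motion":{"type":"array"},"squeeze":{"type":"number"}},"required":["motion"]}

```bash
mkdir -p pics; ls; cat > h.py <<'E'
import numpy as np, cv2
from workcell import env, eyes
from scipy.spatial.transform import Rotation as Ro
def pts(f, T=None):
    h,w=f["depth"].shape
    K=np.array([[f["fx"],0,f["cx"]],[0,f["fy"],f["cy"]],[0,0,1.]])
    u,v=np.meshgrid(np.arange(w),np.arange(h))
    n=cv2.undistortPoints(np.stack([u,v],-1).reshape(-1,1,2).astype(float),K,np.array(f["distortion"])).reshape(h,w,2)
    P=np.dstack([n,np.ones((h,w))])*f["depth"][...,None]
    if T is None: return (P-np.array(f["t"]))@np.array(f["R"])
    return P@T[:3,:3].T+T[:3,3]
def wrist():
    s=env.state(); f=eyes.grab_frame("wrist")
    T=np.eye(4); T[:3,:3]=Ro.from_euler('xyz',s["ee_rot"],degrees=True).as_matrix(); T[:3,3]=s["ee_pos"]
    return f,pts(f,T@np.array(f["T_tool_cam"]))
def save(f,n): cv2.imwrite(f"pics/{n}.png",f["pixels"][...,::-1])
E
python3 - <<'E'
from h import *
for n in("top","scene"):
    f=eyes.grab_frame(n); save(f,n); P=pts(f); np.save(n,P)
    print(n,-np.array(f["R"]).T@np.array(f["t"]),np.array(f["R"])[2])
print(env.state())
E
```

```text
pics
top [ 186.31352323    4.41930979 1548.62491022] [ 0.19320226 -0.00951336 -0.98111283]
scene [1081.64971726 -371.26610274  859.15382547] [-0.56156003  0.33478417 -0.75668348]
{'time_s': 0.1, 'qpos': array([-7.33378382e+01,  1.83467013e+01,  8.96985481e+01,  6.93109817e-05,
        7.20428301e+01, -1.14550932e+00]), 'qvel': array([-0.00360637, -0.02770957, -0.25796254, -0.03878432,  0.01259331,
        0.09731984]), 'effort': array([-2.51064637e-05, -4.13335669e+01, -2.32509273e+01,  7.29383086e-02,
        4.22388967e-02, -6.30134537e-05]), 'ee_pos': array([ 175.72697106, -547.02791449,  213.22302601]), 'ee_rot': array([-1.79911939e+02, -1.82673635e-03,  1.78076483e+01]), 'force': array([-0.28685073, -0.64455446, -0.37937634]), 'torque': array([-0.01760792, -0.02044025, -0.02260513]), 'gripper_force': 0.0, 'gripper_width': 91.30279766211706}
```

View pics/top.png

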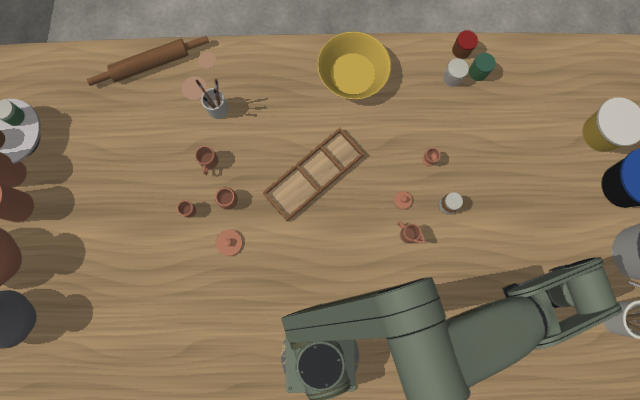

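View pics/scene.png

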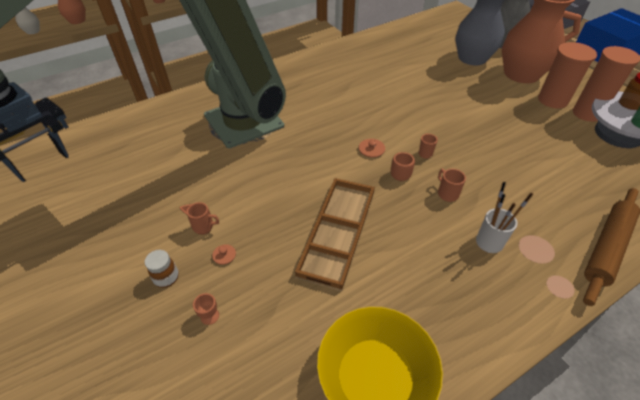

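The top view shows the tray at (315,174), with the jug (411,233), small lid (403,200), egg cup (432,157) and glaze jar (452,203) on the right. On the left are the pot (227,198), mug (206,157), beaker (186,209) and wide lid (229,242). The scene view confirms the stemmed egg cup at (206,308).

```bash
python3 - <<'E'
from h import *
P=np.load("top.npy")
seeds=dict(jug=(411,233),pot=(227,198),lid=(403,200),egg=(432,157),mug=(206,157),beaker=(186,209),wide=(229,242),jar=(452,203),tray=(315,174))
S=np.load("scene.npy")
Q=np.vstack([P.reshape(-1,3),S.reshape(-1,3)])
for n,(u,v) in seeds.items():
    c=P[v,u]; r=75 if n!="tray" else 185
    if n=='tray':
        for z0,q in((15,P.reshape(-1,3)),):
            q=q[(np.hypot(*(q[:,:2]-c[:2]).T)<r)&(q[:,2]>20)&(q[:,2]<45)]
            print(n,c.round(),len(q),cv2.minAreaRect(q[:,:2].astype(np.float32)),q[:,2].mean())
        continue
    m=(P[...,2]>8)&(np.hypot(P[...,0]-c[0],P[...,1]-c[1])<r)
    k,l=cv2.connectedComponents(m.astype(np.uint8)); q=P[l==l[v,u]]
    zt=np.percentile(q[:,2],97)
    q2=q[q[:,2]>zt-12]
    (cx,cy),rr=cv2.minEnclosingCircle(q2[:,:2].astype(np.float32))
    print(n,c.round(),len(q),"ztop",zt.round(),"circ",round(cx),round(cy),round(rr),"range",q.min(0).round(),q.max(0).round())
E
```

```text
jug [ 361. -288.   12.] 3 ztop 13.0 circ 359 -290 3 range [ 357. -292.    8.] [ 361. -288.   14.]
pot [483. 282.   9.] 3 ztop 11.0 circ 483 282 3 range [482. 279.   9.] [483. 285.  11.]
lid [ 461. -265.   35.] 191 ztop 35.0 circ 465 -269 10 range [ 436. -298.    8.] [ 491. -241.   38.]
egg [ 598. -366.   28.] 217 ztop 64.0 circ 596 -359 25 range [ 572. -384.    9.] [ 619. -335.   65.]
mug [621. 354.  -3.] 255637 ztop 728.0 circ 104 -116 146 range [ -170. -1755.  -780.] [1733. 1671. 1549.]
beaker [453. 414.  -3.] 255805 ztop 728.0 circ 104 -116 146 range [ -170. -1755.  -780.] [1733. 1671. 1549.]
wide [342. 269.  37.] 461 ztop 32.0 circ 344 276 12 range [304. 236.   8.] [385. 314.  39.]
jar [ 441. -405.   76.] 384 ztop 82.0 circ 447 -410 27 range [ 419. -436.    8.] [ 474. -379.   86.]
tray [556.   5.   4.] 961 ((553.4251098632812, 9.368942260742188), (118.41167449951172, 323.7338562011719), 40.13578796386719) 28.003828786364185
```

```bash
python3 - <<'E'
from h import *
P=np.load("top.npy").reshape(-1,3);S=np.load("scene.npy").reshape(-1,3)
for n,(x,y,h) in dict(jug=(361,-288,76),pot=(483,282,66),mug=(621,345,74),beaker=(440,390,62)).items():
  for nm,X in(("top",P),("scene",S)):
    q=X[(np.hypot(X[:,0]-x,X[:,1]-y)<68)&(X[:,2]>h-10)&(X[:,2]<h+10)]
    (cx,cy),rr=cv2.minEnclosingCircle(q[:,:2].astype(np.float32)); print(n,nm,len(q),round(cx),round(cy),round(rr))
    if n=="jug": q=X[(np.hypot(X[:,0]-x,X[:,1]-y)<75)&(X[:,2]>15)&(X[:,2]<90)];print(cv2.minAreaRect(q[:,:2].astype(np.float32)))
f=eyes.grab_frame("wrist"); print(f["T_tool_cam"].round(2),f["fx"])
im=cv2.imread("pics/top.png")[180:260,370:480]; im2=cv2.imread("pics/scene.png")[180:290,140:250]
cv2.imwrite("pics/c.png",np.hstack([cv2.resize(im,(440,320),interpolation=2),cv2.resize(im2,(320,320),interpolation=2)]))
E
```

```text
jug top 126 355 -283 41
((358.07769775390625, -279.02740478515625), (81.38717651367188, 52.24643325805664), 18.608699798583984)
jug scene 224 351 -292 36
((359.5653076171875, -284.8067932128906), (85.42462158203125, 53.65064239501953), 18.907514572143555)
pot top 121 475 280 31
pot scene 191 478 273 34
mug top 100 597 347 40
mug scene 197 599 335 38
beaker top 70 445 402 24
beaker scene 121 445 398 26
[[-0.0000e+00 -9.7000e-01 -2.4000e-01  6.7280e+01]
 [ 1.0000e+00 -0.0000e+00 -0.0000e+00  1.5000e-01]
 [ 0.0000e+00 -2.4000e-01  9.7000e-01 -1.7078e+02]
 [ 0.0000e+00  0.0000e+00  0.0000e+00  1.0000e+00]] 309.2391403902535
```

View pics/c.png

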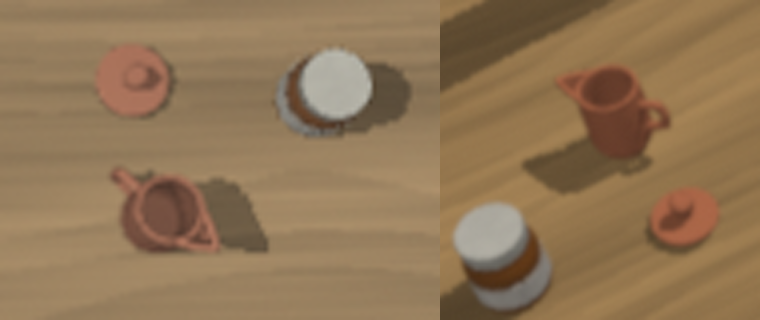

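The crop shows the jug body at about (411,233) in the top view, with its spout towards −x−y and its handle towards +x+y (yaw ≈ −125°). Next I'll hover over it.

Request:
{"method": "send_rows", "body": {"motion": [[0.364,0.524,0,0,0,0.62,1],[0.364,0.524,0,0,0,0.62,1],[0.364,0.524,0,0,0,0.62,1],[0.364,0.524,0,0,0,0.62,1],[0.364,0.524,0,0,0,0.62,1],[0.364,0.524,0,0,0,0.62,1],[0.364,0.524,0,0,0,0.62,1],[0.364,0.524,0,0,0,0.62,1],[0.364,0.524,0,0,0,0.62,1]]}}

```text
time_s: 1.27
ee_pos: [357.1, -286.6, 213.9]
ee_rot: [-180.0, 0.0, 54.9]
force: [0.2, 0.2, -0.8]
gripper_width: 91.1
gripper_force: 0.0
```

```bash
cat >> h.py <<'E'
def near(P,x,y,r,z0,z1):
    q=P.reshape(-1,3); q=q[np.isfinite(q).all(1)]
    return q[(np.hypot(q[:,0]-x,q[:,1]-y)<r)&(q[:,2]>z0)&(q[:,2]<z1)]
E
python3 - <<'E'
from h import *
s=env.state(); print(s["time_s"],s["ee_pos"].round(1),s["ee_rot"].round(1),s["qpos"].round(1))
f,P=wrist(); save(f,"w1"); np.save("w1",P)
q=near(P,358,-285,75,5,95); 
print(len(q),q.min(0),q.max(0),cv2.minAreaRect(q[:,:2].astype(np.float32)))
for a,b in((20,45),(60,68),(68,74),(74,84)):
    r=q[(q[:,2]>a)&(q[:,2]<b)]; print(a,b,len(r),r.mean(0).round(1),[np.round(v,1) for v in cv2.minAreaRect(r[:,:2].astype(np.float32))[:2]],cv2.minAreaRect(r[:,:2].astype(np.float32))[2])
E
```

```text
1.275 [ 357.1 -286.6  213.9] [-180.     0.    54.9] [-40.2   7.7 103.9  -0.   68.4  -5. ]
2789 [ 325.3620538  -316.24632192    5.00285903] [ 392.78117497 -242.82104207   79.64758315] ((358.6093444824219, -279.448974609375), (84.17147064208984, 54.161685943603516), 78.45984649658203)
20 45 291 [ 352.4 -288.7   32.8] [array([ 359. , -279.1]), array([51.8, 52.1])] 10.250810623168945
60 68 384 [ 366.9 -270.1   63.5] [array([ 361.6, -277.5]), array([71.9, 48.3])] 15.197126388549805
68 74 213 [ 345.  -296.6   71.1] [array([ 354.1, -285.3]), array([50.9, 49.8])] 2.616541862487793
74 84 821 [ 351.2 -288.3   75.9] [array([ 350.7, -283.6]), array([66.7, 51.7])] 18.88343620300293
```

View pics/w1.png

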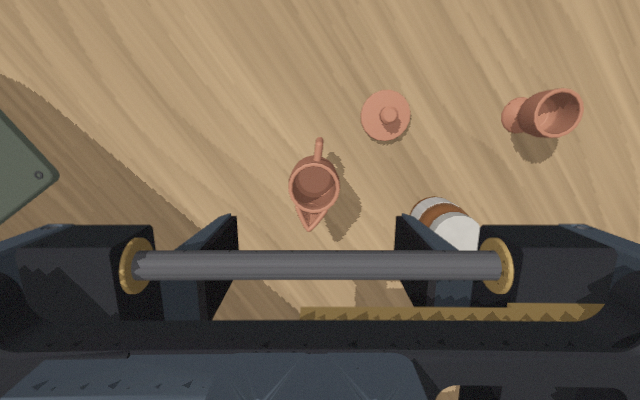

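The wrist view shows the jug at (314,185), with its spout tip at (310,230) and handle end at (320,140). The lid is at (387,116) and the egg cup at (550,112).

```bash
cat >> h.py <<'E'
def ray(f,s,uv,z):
    "wrist pixels -> world at height z"
    T=np.eye(4); T[:3,:3]=Ro.from_euler('xyz',s["ee_rot"],degrees=True).as_matrix(); T[:3,3]=s["ee_pos"]; T=T@np.array(f["T_tool_cam"])
    K=np.array([[f["fx"],0,f["cx"]],[0,f["fy"],f["cy"]],[0,0,1.]])
    n=cv2.undistortPoints(np.array(uv,float).reshape(-1,1,2),K,np.array(f["distortion"])).reshape(-1,2)
    d=np.c_[n,np.ones(len(n))]@T[:3,:3].T
    return (T[:3,3]+d*((z-T[2,3])/d[:,2])[:,None])[:,:2]
E
python3 - <<'E'
from h import *
s=env.state(); f=eyes.grab_frame("wrist"); P=np.load("w1.npy")
im=f["pixels"].astype(int); m=((im[...,0]-im[...,2]>45)&(im[...,0]>1.45*im[...,1])).astype(np.uint8)
k,l=cv2.connectedComponents(m); j=l==l[165,300] if l[165,300] else l==l[200,300]
v,u=np.nonzero(j); print(len(u),u.min(),u.max(),v.min(),v.max())
a,b,h=[np.array((u[v==t].mean(),t)) for t in(v.max(),v.min(),v.min()+8)]
sp=ray(f,s,[a],77)[0]; ha=ray(f,s,[b],50)[0]
print("spout",sp,"handle",ha,"len",np.hypot(*(sp-ha)),"yaw",np.degrees(np.arctan2(*(sp-ha)[::-1])))
q=near(P,355,-286,50,74,77.5); 
# body rim: fit circle of radius 26.5 to outer points
from scipy.optimize import least_squares
q=near(P,355,-286,60,20,56); r=least_squares(lambda c:np.hypot(*(q[:,:2]-c).T)-28,[355,-286],loss='soft_l1'); print("body low",r.x,r.cost/len(q))
q=near(P,355,-286,60,73,77.3); r=least_squares(lambda c:np.hypot(*(q[:,:2]-c).T)-25,[355,-286],loss='soft_l1'); print("rim",r.x,r.cost/len(q),len(q))
for n,x,y,a,b,R in(("egg",596,-359,58,66,24),("lid",465,-269,5,14,29),("knob",465,-269,28,40,10)):
    q=near(P,x,y,40,a,b); c,rr=cv2.minEnclosingCircle(q[:,:2].astype(np.float32)); print(n,len(q),c,rr,q[:,2].mean())
E
```

```text
66 295 317 156 167
spout [ 356.53051351 -253.91568435] handle [ 374.69261973 -256.57857239] len 18.356281624877454 yaw 171.6588493711404
body low [ 360.37287504 -277.73606277] 1.557406496105841
rim [ 356.75064746 -282.23338631] 2.1710116177546643 790
egg 787 (598.970947265625, -361.1652526855469) 24.667245864868164 61.1635168785061
lid 1729 (467.2979736328125, -270.12542724609375) 29.409427642822266 10.967730453278334
knob 265 (467.7927551269531, -269.9734191894531) 9.887046813964844 32.15261389749528
```

```bash
python3 - <<'E'
from h import *
s=env.state(); f=eyes.grab_frame("wrist"); P=np.load("w1.npy")
im=cv2.cvtColor(f["pixels"],cv2.COLOR_RGB2HSV).astype(int)
roi=np.zeros(im.shape[:2],bool); roi[125:240,270:355]=1
m=(((im[...,0]<9)|(im[...,0]>172))&(im[...,1]>95)&roi).astype(np.uint8)
k,l,st,_=cv2.connectedComponentsWithStats(m); i=1+st[1:,4].argmax(); v,u=np.nonzero(l==i); print(st[i])
a=(u[v==v.max()].mean(),v.max()); b=(u[v<v.min()+3].mean(),v.min())
sp=ray(f,s,[a],77)[0]; ha=ray(f,s,[b],50)[0]; d=(sp-ha)/np.hypot(*(sp-ha))
print(a,b,"spout",sp,"handle",ha,np.hypot(*(sp-ha)),"yaw",np.degrees(np.arctan2(d[1],d[0])),"axis",sp-47*d,ha+51*d)
E
```

```text
[296 188  18  17  85]
(np.float64(302.0), np.int64(204)) (np.float64(304.3333333333333), np.int64(188)) spout [ 338.96015887 -287.92342331] handle [ 346.68518394 -279.55410283] 11.389536327030983 yaw -132.70753606164126 axis [ 370.83820623 -253.38662993] [ 312.09411129 -317.03019777]
```

```bash
python3 - <<'E'
from h import *
s=env.state(); f=eyes.grab_frame("wrist")
for px in((300,175),(292,195),(319,150),(310,222),(280,150)): print(px,f["pixels"][px[1],px[0]])
sp=ray(f,s,[(310,230)],77)[0]; ha=ray(f,s,[(320,138)],50)[0]; d=(sp-ha)/np.hypot(*(sp-ha))
print("spout",sp,"handle",ha,np.hypot(*(sp-ha)),"yaw",np.degrees(np.arctan2(d[1],d[0])),"axis",sp-47*d,ha+51*d)
print("rim c",ray(f,s,[(314,185)],76))
print("edges",ray(f,s,[(289,185),(340,185)],74))
E
```

```text
(300, 175) [145 101  81]
(292, 195) [185 132 109]
(319, 150) [185 134 108]
(310, 222) [175 122  99]
(280, 150) [186 160 126]
spout [ 329.5049482  -315.43649209] handle [ 391.88428524 -245.00183135] 94.08625363443257 yaw -131.5291959165704 axis [ 360.66602357 -280.25144723] [ 358.07120345 -283.18134811]
rim c [[ 360.47801627 -278.78099261]]
edges [[ 339.35008933 -264.40357658]
 [ 381.97441217 -294.36241389]]
```

Request:
{"method": "send_rows", "body": {"motion": [[0.004,0.011,-0.08,0,0,-0.083,1],[0.004,0.011,-0.16,0,0,-0.083,1],[0.004,0.011,-0.24,0,0,-0.083,1],[0.004,0.011,-0.3,0,0,-0.083,1],[0.004,0.011,-0.34,0,0,-0.083,1],[0.004,0.011,-0.365,0,0,-0.083,1],[0.004,0.011,-0.378,0,0,-0.083,1],[0.004,0.011,-0.378,0,0,-0.083,1],[0.004,0.011,-0.378,0,0,-0.083,1],[0.004,0.011,-0.378,0,0,-0.083,-1],[0.004,0.011,-0.378,0,0,-0.083,-1],[0.004,0.011,-0.378,0,0,-0.083,-1],[0.004,0.011,-0.378,0,0,-0.083,-1],[0.004,0.011,-0.378,0,0,-0.083,-1],[0.004,0.011,-0.378,0,0,-0.083,-1],[0.004,0.011,-0.378,0,0,-0.083,-1]], "squeeze": 12}}

```text
time_s: 3.48
ee_pos: [359.8, -279.9, 25.0]
ee_rot: [-180.0, -0.0, 50.0]
force: [-1.4, 1.4, 2.0]
gripper_width: 55.3
gripper_force: 12.0
```

Request:
{"method": "send_rows", "body": {"motion": [[0,0,0.02,0,0,0,-1],[0,0,0.08,0,0,0,-1],[0,0,0.16,0,0,0,-1],[0,0,0.24,0,0,0,-1],[0.03,0.07,0.25,0,0,0.1,-1],[0.06,0.15,0.25,0,0,0.25,-1],[0.1,0.25,0.25,0,0,0.4,-1],[0.14,0.35,0.25,0,0,0.55,-1],[0.18,0.46,0.25,0,0,0.7,-1],[0.22,0.57,0.25,0,0,0.85,-1],[0.25,0.66,0.25,0,0,1,-1],[0.272,0.714,0.25,0,0,1,-1],[0.272,0.714,0.25,0,0,1,-1],[0.272,0.714,0.25,0,0,1,-1]]}}

```text
time_s: 5.22
ee_pos: [495.3, 76.6, 149.9]
ee_rot: [-179.9, 0.0, 110.0]
force: [-0.3, -0.1, -1.3]
gripper_width: 55.8
gripper_force: 12.0
```

Request:
{"method": "send_rows", "body": {"motion": [[0,0,0,0,0,0.17,-1],[0,0,0,0,0,0.333,-1],[0,0,0,0,0,0.333,-1],[0,0,0,0,0,0.333,-1]]}}

```text
time_s: 5.72
ee_pos: [495.6, 76.3, 150.1]
ee_rot: [180.0, 0.0, 129.8]
force: [-0.3, -0.4, -1.4]
gripper_width: 55.3
gripper_force: 12.0
```

```bash
python3 - <<'E'
from h import *
f,P=wrist(); save(f,"w2"); s=env.state(); print(s["ee_pos"],s["ee_rot"],s["gripper_width"])
q=near(P,553,9,185,24,34); print(len(q),cv2.minAreaRect(q[:,:2].astype(np.float32)))
f=eyes.grab_frame("top"); T=pts(f); q=near(T,553,9,185,22,36); print(len(q),cv2.minAreaRect(q[:,:2].astype(np.float32)))
E
```

```text
[495.69983712  76.48890598 150.07054306] [1.79997492e+02 2.80739301e-03 1.29848962e+02] 55.85492617449583
2737 ((488.746337890625, 88.30962371826172), (116.66181945800781, 112.46073913574219), 39.831539154052734)
475 ((560.334716796875, 0.9585113525390625), (117.98316192626953, 301.68475341796875), 40.11363983154297)
```

View pics/w2.png

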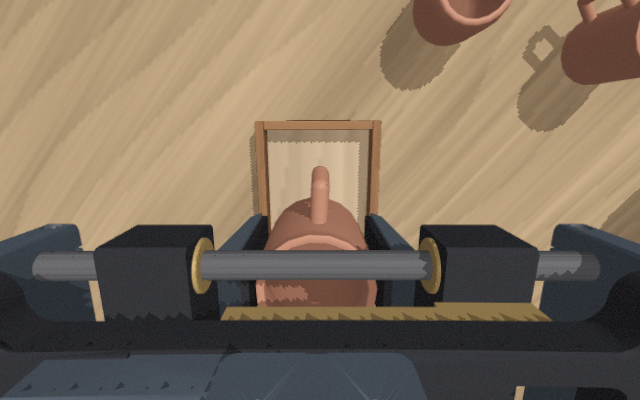

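The jug hangs upright at (318,250), with its handle in line with the tray and centred over the long bay. I'll lower it now.

Request:
{"method": "send_rows", "body": {"motion": [[0.004,0,-0.06,0,0,0,-1],[0.004,0,-0.13,0,0,0,-1],[0.004,0,-0.18,0,0,0,-1],[0.004,0,-0.21,0,0,0,-1],[0.004,0,-0.224,0,0,0,-1],[0.004,0,-0.229,0,0,0,-1],[0.004,0,-0.231,0,0,0,-1],[0.004,0,-0.232,0,0,0,-1],[0.004,0,-0.232,0,0,0,-1]]}}

```text
time_s: 6.95
ee_pos: [498.1, 77.1, 34.3]
ee_rot: [180.0, 0.0, 130.0]
force: [-0.4, 0.1, -1.5]
gripper_width: 55.5
gripper_force: 12.0
```

Request:
{"method": "send_rows", "body": {"motion": [[0,0,-0.001,0,0,0,-1],[0,0,-0.002,0,0,0,-1],[0,0,-0.003,0,0,0,-1],[0,0,-0.003,0,0,0,-1]]}}

```text
time_s: 7.45
ee_pos: [497.9, 77.0, 33.0]
ee_rot: [180.0, 0.0, 130.0]
force: [-1.7, -0.7, 4.8]
gripper_width: 55.8
gripper_force: 12.1
```

Request:
{"method": "send_rows", "body": {"motion": [[0,0,0,0,0,0,0.5],[0,0,0,0,0,0,0.7],[0,0,0,0,0,0,0.7],[0,0,0,0,0,0,0.7],[0,0,0.02,0,0,0,0.7],[0,0,0.08,0,0,0,0.7],[0,0,0.18,0,0,0,0.7],[0,0,0.28,0,0,0,1],[-0.01,0.1,0.36,0,0,0,1],[-0.02,0.2,0.36,0,0,0,1],[-0.03,0.3,0.36,0,0,0,1],[-0.042,0.4,0.36,0,0,0,1],[-0.042,0.4,0.36,0,0,0,1],[-0.042,0.4,0.36,0,0,0,1]]}}

```text
time_s: 9.2
ee_pos: [476.7, 276.6, 212.7]
ee_rot: [-180.0, 0.0, 130.0]
force: [0.2, -0.0, -0.2]
gripper_width: 91.2
gripper_force: 0.0
```

```bash
python3 - <<'E'
from h import *
f,P=wrist(); save(f,"w3"); s=env.state(); print(s["ee_pos"],s["ee_rot"],s["gripper_width"])
q=near(P,477,277,50,61,70); print(len(q),cv2.minEnclosingCircle(q[:,:2].astype(np.float32)),q[:,2].mean())
q=near(P,477,277,50,20,56); print(len(q),cv2.minEnclosingCircle(q[:,:2].astype(np.float32)))
E
```

```text
[476.84361811 276.077434   212.74326987] [-1.79990786e+02  3.02965775e-02  1.29974691e+02] 91.36206215306959
835 ((477.7593994140625, 278.87506103515625), 30.383955001831055) 65.26171837254958
537 ((478.0518493652344, 278.85491943359375), 31.785400390625)
```

View pics/w3.png

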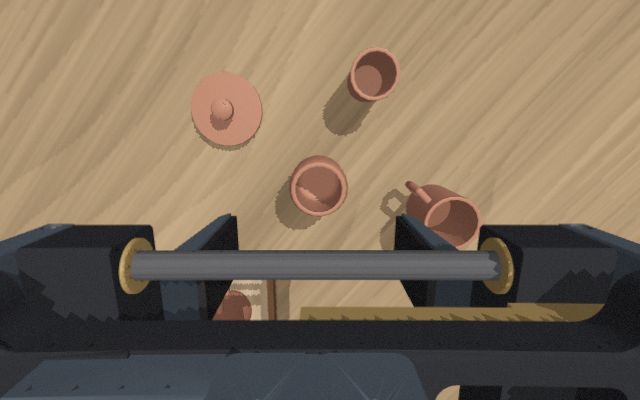

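The pot is at (320,187), with the mug's handle at (410,187) and wide lid (227,108) clear of the fingers' paths.

Request:
{"method": "send_rows", "body": {"motion": [[0.002,0.004,-0.08,0,0,0,1],[0.002,0.004,-0.16,0,0,0,1],[0.002,0.004,-0.24,0,0,0,1],[0.002,0.004,-0.3,0,0,0,1],[0.002,0.004,-0.34,0,0,0,1],[0.002,0.004,-0.365,0,0,0,1],[0.002,0.004,-0.375,0,0,0,1],[0.002,0.004,-0.375,0,0,0,1],[0.002,0.004,-0.375,0,0,0,1],[0.002,0.004,-0.375,0,0,0,-1],[0.002,0.004,-0.375,0,0,0,-1],[0.002,0.004,-0.375,0,0,0,-1],[0.002,0.004,-0.375,0,0,0,-1],[0.002,0.004,-0.375,0,0,0,-1],[0.002,0.004,-0.375,0,0,0,-1]], "squeeze": 12}}

```text
time_s: 11.12
ee_pos: [477.8, 279.0, 25.1]
ee_rot: [180.0, -0.0, 130.0]
force: [-1.0, 0.2, 1.2]
gripper_width: 63.1
gripper_force: 12.0
```

Request:
{"method": "send_rows", "body": {"motion": [[0,0,0.02,0,0,0,-1],[0,0,0.08,0,0,0,-1],[0,0,0.16,0,0,0,-1],[0,0,0.24,0,0,0,-1],[0.02,-0.06,0.25,0,0,0,-1],[0.05,-0.16,0.25,0,0,0,-1],[0.08,-0.26,0.25,0,0,0,-1],[0.115,-0.36,0.25,0,0,0,-1],[0.15,-0.46,0.25,0,0,0,-1],[0.175,-0.54,0.25,0,0,0,-1],[0.186,-0.578,0.25,0,0,0,-1],[0.186,-0.578,0.25,0,0,0,-1],[0.186,-0.578,0.25,0,0,0,-1],[0.186,-0.578,0.25,0,0,0,-1]]}}

```text
time_s: 12.88
ee_pos: [570.5, -8.6, 150.0]
ee_rot: [180.0, -0.0, 130.1]
force: [0.6, 0.5, -1.1]
gripper_width: 62.8
gripper_force: 11.9
```

```bash
python3 - <<'E'
from h import *
f,P=wrist(); save(f,"w4"); s=env.state(); print(s["ee_pos"],s["ee_rot"],s["gripper_width"])
q=near(P,553,9,185,25,33)
d=np.array([.6447,-.7645]);n=np.array([.7645,.6447]); a=q[:,:2]@d;b=q[:,:2]@n
print(len(q),np.percentile(a,[0,.5,99.5,100]),np.percentile(b,[.0,.5,99.5,100]))
# divider between long and middle bay: tray a = -24 centre
m=(abs(b-430)>38)&(abs(b-430)<48); print(np.histogram(a[m],np.arange(300,420,4)))
E
```

```text
[570.53945329  -8.74115415 150.05214873] [ 1.79992288e+02 -1.89598819e-02  1.30100883e+02] 63.04044540640273
5340 [206.45057252 208.35733613 405.16441905 492.5588811 ] [371.96763728 372.51218965 488.61757231 488.95060707]
(array([  0,   0,   0,   0,   0,   0, 109,  85,   0,   0,   0,   0,   0,
         0,   0,   0,   0,   0,   0,   0,   0,   0,   0,   0,   0,   0,
         0,   0,   0]), array([300, 304, 308, 312, 316, 320, 324, 328, 332, 336, 340, 344, 348,
       352, 356, 360, 364, 368, 372, 376, 380, 384, 388, 392, 396, 400,
       404, 408, 412, 416]))
```

View pics/w4.png

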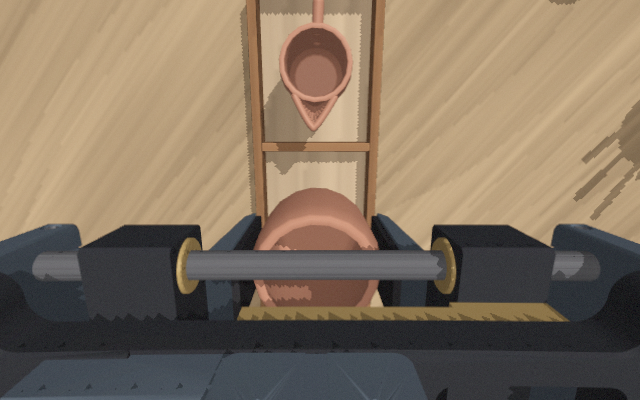

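The jug stands well within the long bay at (316,65), and the pot hangs centred over the middle bay.

Request:
{"method": "send_rows", "body": {"motion": [[0.002,-0.002,-0.06,0,0,0,-1],[0.002,-0.002,-0.13,0,0,0,-1],[0.002,-0.002,-0.18,0,0,0,-1],[0.002,-0.002,-0.21,0,0,0,-1],[0.002,-0.002,-0.224,0,0,0,-1],[0.002,-0.002,-0.229,0,0,0,-1],[0.002,-0.002,-0.231,0,0,0,-1],[0.002,-0.002,-0.232,0,0,0,-1],[0.002,-0.002,-0.233,0,0,0,-1],[0.002,-0.002,-0.234,0,0,0,-1],[0.002,-0.002,-0.234,0,0,0,-1]]}}

```text
time_s: 14.3
ee_pos: [572.0, -11.0, 33.1]
ee_rot: [180.0, 0.0, 130.0]
force: [-0.0, 0.2, -0.6]
gripper_width: 63.0
gripper_force: 11.9
```

Request:
{"method": "send_rows", "body": {"motion": [[0,0,-0.001,0,0,0,-1],[0,0,-0.002,0,0,0,-1],[0,0,-0.002,0,0,0,-1]]}}

```text
time_s: 14.68
ee_pos: [572.0, -11.0, 33.0]
ee_rot: [180.0, 0.0, 130.0]
force: [-2.0, -0.7, 7.1]
gripper_width: 62.7
gripper_force: 12.2
```

Request:
{"method": "send_rows", "body": {"motion": [[0,0,0,0,0,0,0.6],[0,0,0,0,0,0,0.75],[0,0,0,0,0,0,0.75],[0,0,0,0,0,0,0.75],[0,0,0.02,0,0,0,0.75],[0,0,0.08,0,0,0,0.75],[0,0,0.18,0,0,0,0.75],[0,0,0.28,0,0,0,1],[0.01,-0.1,0.364,0,0,0,1],[0.018,-0.22,0.364,0,0,0,1],[0.027,-0.34,0.364,0,0,0,1],[0.036,-0.46,0.364,0,0,0,1],[0.045,-0.58,0.364,0,0,0,1],[0.054,-0.7,0.364,0,0,0,1],[0.054,-0.7,0.364,0,0,0,1],[0.054,-0.7,0.364,0,0,0,1],[0.054,-0.7,0.364,0,0,0,1]]}}

```text
time_s: 16.8
ee_pos: [599.0, -359.5, 214.5]
ee_rot: [180.0, 0.0, 130.1]
force: [0.2, -0.3, 0.4]
gripper_width: 91.4
gripper_force: 0.0
```

```bash
python3 - <<'E'
from h import *
f,P=wrist(); save(f,"w5"); s=env.state(); print(s["ee_pos"],s["ee_rot"],s["gripper_width"])
q=near(P,597,-361,50,58,66); print(len(q),cv2.minEnclosingCircle(q[:,:2].astype(np.float32)),q[:,2].mean())
f=eyes.grab_frame("top");save(f,"top2"); T=pts(f); q=near(T,572,-11,45,66,84); print("pot",len(q),cv2.minEnclosingCircle(q[:,:2].astype(np.float32)),q[:,2].mean())
E
```

```text
[ 599.07221753 -359.4840774   214.59447035] [1.79977592e+02 1.43180925e-02 1.30104439e+02] 91.09317847904995
494 ((598.1766967773438, -362.1376647949219), 24.075908660888672) 61.54768981633694
pot 108 ((568.8717651367188, -11.012045860290527), 31.175735473632812) 71.80921061722704
```

View pics/w5.png

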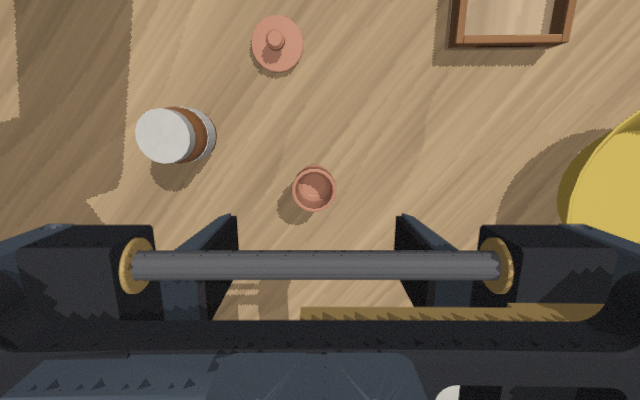

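The egg cup is at (314,188), midway between the fingers. The glaze jar (175,135) and lid (277,43) are clear.

Request:
{"method": "send_rows", "body": {"motion": [[-0.001,-0.002,-0.08,0,0,0,1],[-0.001,-0.002,-0.16,0,0,0,1],[-0.001,-0.002,-0.24,0,0,0,1],[-0.001,-0.002,-0.3,0,0,0,1],[-0.001,-0.002,-0.335,0,0,0,1],[-0.001,-0.002,-0.355,0,0,0,1],[-0.001,-0.002,-0.362,0,0,0,1],[-0.001,-0.002,-0.362,0,0,0,1],[-0.001,-0.002,-0.362,0,0,0,1],[-0.001,-0.002,-0.362,0,0,0,-1],[-0.001,-0.002,-0.362,0,0,0,-1],[-0.001,-0.002,-0.362,0,0,0,-1],[-0.001,-0.002,-0.362,0,0,0,-1],[-0.001,-0.002,-0.362,0,0,0,-1],[-0.001,-0.002,-0.362,0,0,0,-1],[-0.001,-0.002,-0.362,0,0,0,-1]], "squeeze": 8}}

```text
time_s: 18.9
ee_pos: [598.3, -362.0, 32.9]
ee_rot: [180.0, -0.0, 130.0]
force: [-0.3, -0.2, 0.1]
gripper_width: 48.5
gripper_force: 8.0
```

Request:
{"method": "send_rows", "body": {"motion": [[0,0,0.02,0,0,0,-1],[0,0,0.08,0,0,0,-1],[0,0,0.16,0,0,0,-1],[0.01,0.06,0.22,0,0,0,-1],[0.02,0.16,0.22,0,0,0,-1],[0.03,0.26,0.22,0,0,0,-1],[0.04,0.36,0.22,0,0,0,-1],[0.05,0.46,0.22,0,0,0,-1],[0.06,0.53,0.22,0,0,0,-1],[0.064,0.564,0.22,0,0,0,-1],[0.064,0.564,0.22,0,0,0,-1],[0.064,0.564,0.22,0,0,0,-1],[0.064,0.564,0.22,0,0,0,-1]]}}

```text
time_s: 20.52
ee_pos: [630.2, -81.4, 142.9]
ee_rot: [-180.0, 0.0, 129.9]
force: [0.5, -0.1, -0.9]
gripper_width: 48.6
gripper_force: 8.0
```

```bash
python3 - <<'E'
from h import *
f,P=wrist(); save(f,"w6"); s=env.state(); print(s["ee_pos"],s["ee_rot"],s["gripper_width"])
q=near(P,571,-11,45,70,80); print("pot",len(q),cv2.minEnclosingCircle(q[:,:2].astype(np.float32)),q[:,2].mean())
d=np.array([.6447,-.7645]);n=np.array([.7645,.6447])
q=near(P,553,9,185,25,33); a=q[:,:2]@d;b=q[:,:2]@n
m=(abs(b-430)>38)&(abs(b-430)<48); print(np.histogram(a[m],np.arange(312,520,8)),a.max(),b.min(),b.max())
E
```

```text
[630.2172249  -81.23361173 142.92027733] [-1.79989867e+02  4.97213167e-03  1.29919026e+02] 48.42215220046396
pot 1765 ((572.8065185546875, -11.178986549377441), 30.288047790527344) 73.59782431878864
(array([  0, 129, 157,   0,   0,   0,   0,   0,   0,   0,   0,   0,   0,
        65, 143,   0,   0,   0,   0,   0,   0,   0,   0,   0,  15]), array([312, 320, 328, 336, 344, 352, 360, 368, 376, 384, 392, 400, 408,
       416, 424, 432, 440, 448, 456, 464, 472, 480, 488, 496, 504, 512])) 506.9645006949989 371.84645872332317 488.9793340266949
```

View pics/w6.png

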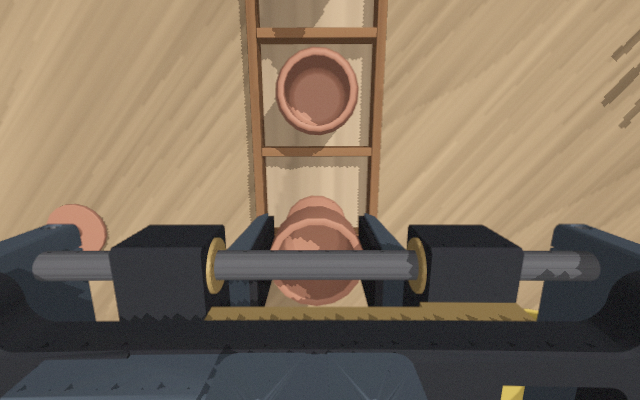

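The pot stands centred in the middle bay at (317,90), and the egg cup hangs over the short bay at (316,250).

Request:
{"method": "send_rows", "body": {"motion": [[0,0,-0.06,0,0,0,-1],[0,0,-0.12,0,0,0,-1],[0,0,-0.165,0,0,0,-1],[0,0,-0.187,0,0,0,-1],[0,0,-0.196,0,0,0,-1],[0,0,-0.2,0,0,0,-1],[0,0,-0.202,0,0,0,-1],[0,0,-0.203,0,0,0,-1],[0,0,-0.204,0,0,0,-1],[0,0,-0.205,0,0,0,-1],[0,0,-0.205,0,0,0,-1]]}}

```text
time_s: 21.95
ee_pos: [630.5, -80.0, 40.9]
ee_rot: [180.0, 0.0, 130.0]
force: [-1.3, 0.1, 2.1]
gripper_width: 48.5
gripper_force: 8.0
```

Request:
{"method": "send_rows", "body": {"motion": [[0,0,0,0,0,0,0.3],[0,0,0,0,0,0,0.5],[0,0,0,0,0,0,0.5],[0,0,0,0,0,0,0.5],[0,0,0.02,0,0,0,0.5],[0,0,0.08,0,0,0,0.5],[0,0,0.18,0,0,0,0.5],[-0.04,-0.05,0.27,0,0,0,0.5],[-0.12,-0.14,0.27,0,0,0,0.2],[-0.2,-0.23,0.27,0,0,0,0.2],[-0.27,-0.31,0.27,0,0,0,0.2],[-0.326,-0.38,0.27,0,0,0,0.2],[-0.326,-0.38,0.27,0,0,0,0.2],[-0.326,-0.38,0.27,0,0,0,0.2],[-0.326,-0.38,0.27,0,0,0,0.2]]}}

```text
time_s: 23.82
ee_pos: [468.1, -269.2, 175.6]
ee_rot: [180.0, 0.0, 130.1]
force: [-0.6, 0.2, 0.1]
gripper_width: 54.6
gripper_force: 0.0
```

```bash
python3 - <<'E'
from h import *
f,P=wrist(); save(f,"w7"); s=env.state(); print(s["ee_pos"],s["ee_rot"],s["gripper_width"])
for a,b in((8,14),(28,38)):
    q=near(P,467,-270,40,a,b); print(len(q),cv2.minEnclosingCircle(q[:,:2].astype(np.float32)),q[:,2].mean())
E
```

```text
[ 468.0934217  -269.13381056  175.54172306] [1.79981167e+02 4.66627070e-03 1.30098841e+02] 54.93509398082693
1780 ((467.4466857910156, -269.7718811035156), 28.949987411499023) 10.867618818631737
275 ((467.4055480957031, -269.83447265625), 9.921991348266602) 31.99047034229723
```

View pics/w7.png

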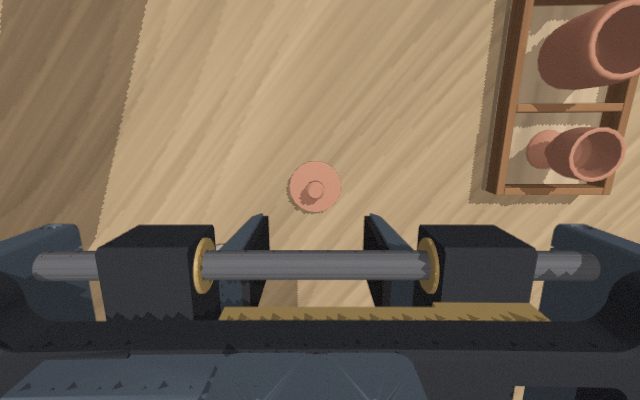

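The egg cup stands upright in the short bay at (590,152), and the lid is centred between the fingers at (315,188).

Request:
{"method": "send_rows", "body": {"motion": [[0,0,-0.08,0,0,0,0.2],[0,0,-0.16,0,0,0,0.2],[0,0,-0.24,0,0,0,0.2],[0,0,-0.29,0,0,0,0.2],[0,0,-0.312,0,0,0,0.2],[0,0,-0.322,0,0,0,0.2],[0,0,-0.324,0,0,0,0.2],[0,0,-0.324,0,0,0,0.2],[0,0,-0.324,0,0,0,0.2],[0,0,-0.324,0,0,0,-1],[0,0,-0.324,0,0,0,-1],[0,0,-0.324,0,0,0,-1],[0,0,-0.324,0,0,0,-1],[0,0,-0.324,0,0,0,-1],[0,0,-0.324,0,0,0,-1]], "squeeze": 10}}

```text
time_s: 25.75
ee_pos: [467.3, -270.0, 13.5]
ee_rot: [180.0, -0.0, 130.0]
force: [0.6, -0.0, 0.2]
gripper_width: 18.9
gripper_force: 10.0
```

Request:
{"method": "send_rows", "body": {"motion": [[0,0,0.02,0,0,0,-1],[0,0,0.08,0,0,0,-1],[0,0,0.18,0,0,0,-1],[0,0,0.28,0,0,0,-1],[0.03,0.07,0.3,0,0,0,-1],[0.07,0.17,0.3,0,0,0,-1],[0.11,0.27,0.3,0,0,0,-1],[0.15,0.37,0.3,0,0,0,-1],[0.185,0.46,0.3,0,0,0,-1],[0.205,0.505,0.3,0,0,0,-1],[0.21,0.518,0.3,0,0,0,-1],[0.21,0.518,0.27,0,0,0,-1],[0.21,0.518,0.2,0,0,0,-1],[0.21,0.518,0.18,0,0,0,-1],[0.21,0.518,0.18,0,0,0,-1],[0.21,0.518,0.18,0,0,0,-1]]}}

```text
time_s: 27.75
ee_pos: [573.0, -11.4, 104.5]
ee_rot: [179.9, 0.1, 130.0]
force: [0.7, -0.2, 0.3]
gripper_width: 19.2
gripper_force: 10.0
```

```bash
python3 - <<'E'
from h import *
f,P=wrist(); save(f,"w8"); s=env.state(); print(s["ee_pos"],s["ee_rot"],s["gripper_width"])
for a,b in((60,78),(84,100)):
    q=near(P,572,-11,40,a,b)
    print(len(q),len(q) and (cv2.minEnclosingCircle(q[:,:2].astype(np.float32)),q[:,2].mean()))
E
```

```text
[573.16225017 -11.33103873 104.63353983] [1.79897957e+02 9.13328184e-02 1.29979665e+02] 19.45740094018648
1260 (((569.6646728515625, -7.440608978271484), 31.386516571044922), np.float64(70.51663074312526))
56 (((565.3097534179688, -2.4009408950805664), 26.16339874267578), np.float64(99.33116338344657))
```

View pics/w8.png

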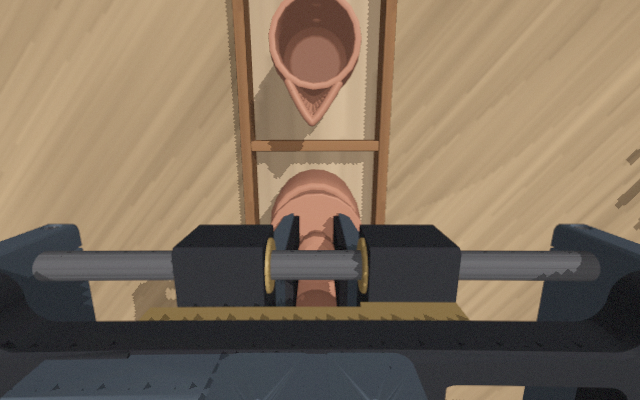

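The lid hangs level over the pot at (316,230), so I'll lower it slowly.

Request:
{"method": "send_rows", "body": {"motion": [[0,0,-0.01,0,0,0,-1],[0,0,-0.025,0,0,0,-1],[0,0,-0.034,0,0,0,-1],[0,0,-0.039,0,0,0,-1],[0,0,-0.042,0,0,0,-1],[0,0,-0.043,0,0,0,-1],[0,0,-0.044,0,0,0,-1],[0,0,-0.045,0,0,0,-1],[0,0,-0.045,0,0,0,-1]]}}

```text
time_s: 28.92
ee_pos: [572.5, -11.0, 81.3]
ee_rot: [180.0, 0.0, 130.0]
force: [-0.1, 0.3, 2.2]
gripper_width: 19.2
gripper_force: 10.0
```

Request:
{"method": "send_rows", "body": {"motion": [[0,0,0,0,0,0,-0.4],[0,0,0,0,0,0,0],[0,0,0,0,0,0,0],[0,0,0,0,0,0,0],[0,0,0.02,0,0,0,0],[0,0,0.08,0,0,0,0],[0,0,0.18,0,0,0,0],[0,0,0.26,0,0,0,0],[0.03,-0.04,0.3,0,0,0,0],[0.07,-0.08,0.3,0,0,0,0],[0.07,-0.08,0.3,0,0,0,0],[0.07,-0.08,0.3,0,0,0,0]]}}

```text
time_s: 30.42
ee_pos: [606.7, -50.6, 230.9]
ee_rot: [-180.0, -0.1, 130.0]
force: [0.0, -0.1, 0.7]
gripper_width: 45.7
gripper_force: 0.0
```

```bash
python3 - <<'E'
from h import *
f,P=wrist(); save(f,"w9"); s=env.state(); print(s["time_s"],s["ee_pos"],s["force"])
for n,a,b,x,y in(("flange",76,82,572,-11),("knob",96,105,572,-11),("egg",66,74,630,-80),("jugrim",80,90,498,77)):
    q=near(P,x,y,40,a,b)
    print(n,len(q),len(q) and (cv2.minEnclosingCircle(q[:,:2].astype(np.float32)),q[:,2].mean(),q[:,2].std()))
E
```

```text
30.475 [606.61250025 -50.39779786 230.90763681] [-0.80627825  0.791975    0.01842559]
flange 2151 (((572.841064453125, -11.025638580322266), 28.78322410583496), np.float64(78.91559872094632), np.float64(0.759546704562096))
knob 328 (((572.7422485351562, -10.97388744354248), 9.85316276550293), np.float64(100.14388363213466), np.float64(1.2331299742733814))
egg 456 (((630.4080810546875, -79.84587860107422), 23.959800720214844), np.float64(69.47054403392004), np.float64(1.046657403637561))
jugrim 771 (((505.43109130859375, 69.38501739501953), 29.89748764038086), np.float64(83.79908711092956), np.float64(1.1178649020961422))
```

View pics/w9.png

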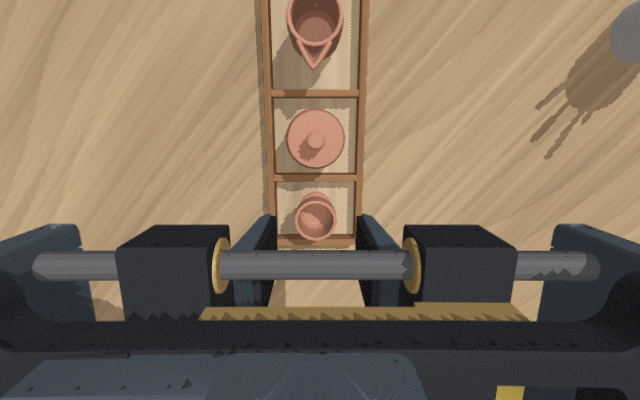

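The jug (315,30), lidded pot (316,138) and egg cup (316,215) all stand upright in their bays. The flange is at 79 mm, which is the seated height.

```bash
python3 -c "
from workcell import env
print(env.job_done())"
```

```text
the job is handed in; nothing more can be done
None
```

The jug, the lidded sugar pot and the egg cup are standing upright in their bays of the tray; each was set down gently, nothing else was touched, and the job was handed in at about 30 s of the 102 s allowed.

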